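# Stopper the solvent flask and hold the soaking tank's sprung lid at its setting arm

## Robot

A 6-joint arm with a two-finger parallel gripper is mounted at the origin on a cart in front of the work surface, level with it; the furniture and walls round the work are solid. World frame = base frame: x ahead of the robot, y to its left, z up, the work surface at z = 0. Lengths are in mm, angles in rad, forces in N, time in s.
With the tool pointing down it reaches from about 275 to 850 mm from the base axis. Payload 19 kg.
Tool frame: the origin (TCP) lies on the centre line of the jaws, within the pads' length; the fingertips stand 22 mm ahead of it and the grasp point (between the pads) lies 3 mm ahead of it; z points along the fingers, y is the line along which they close (so a half turn about z gives the same grasp; the last joint's range is limited). The gripper opens to 85 mm and grips with 20 to 120 N. Pads are 22 mm wide; open, the fingers measure 114 mm over their backs; the gripper's body (76 mm by 85 mm) begins 54 mm behind the grasp point. The pads swing forward as they close: fully open they stand 13 mm farther back than shut.
Start: joints at [-1.426, 0.15, 1.437, -0, 1.554, -0.134], TCP at [158.216, -552.775, 253.267] pointing down, gripper open.
Joint ranges: [-2.8, 2.8], [-0.68, 2.1], [0.12, 2.68], [-1.39, 4.53], [0.16, 2.79], [-2.81, 2.81]. Speed limits (rad/s): [1.89, 1.89, 2.22, 3.01, 3.01, 3.01].

## Interface

Orientations are given as a rotation vector (axis times angle).
In Python, from station import r gives the robot as it stands.
- The arm moves only by the tool arm_command, never from a script. Its argument "steps" is text: rows parted by semicolons, each of 7 numbers parted by spaces: the turn, a rotation vector about the tool's x, y, z in units of 5 degrees (1.0 is 5 degrees), then the shift along the tool's x, y, z in units of 40 mm (1.0 is 40 mm), then the finger opening in mm, from 0 to 85.4. A call has 1 to 8 rows; each row is the pose to reach, as a shift and turn from the pose commanded when the call began, along the tool's axes at that moment; what a row does not reach only later rows make up. A row lasts 1/12 s, in which the tool goes at most 41.7 mm and 7.16 degrees, less where a joint would pass 70% of its speed; a pose out of reach is approached as far as the arm can. A call with a gripper value outside its range is refused whole. The fingers move at their own pace and stop on an object; "squeeze" is the grip in N (left out, the last holds). Time passes only in rows, so rows that repeat a pose let the fingers close. It gives the time, the measured TCP pose, the force, the opening and the grip force at its end, in the units of the state.
- r.get_state(): the state, without advancing time (a new reading comes with each control period).
- r.camera(name): name is "scene" or "side" or "wrist"; returns a dict with "img" (480x640x3 uint8, red, green, blue), "range_z" (480x640 float32, mm along the optical axis (not along the pixel's ray), 0 where there is no reading), "fov_y" (degrees; the focal length in pixels is half the picture's height over the tangent of half this angle, whatever the lens; pixels are square), "cx", "cy" (the principal point, pixels), "view" (4x4, takes a point from world to camera coordinates); the wrist camera has in their place "tool_from_camera" (4x4, takes a point from camera to tool coordinates, whose origin is the TCP and whose axes are the flange's). Camera axes: x right, y up, looking along -z (the intrinsics and any distortion apply to the point x, -y, -z); pixel columns grow to the right and rows downward; lengths in mm; the calibration is good to about 2 mm. The wrist camera is an equidistant fisheye: a pixel r from the principal point sees the ray r / f radians off the axis. A picture is of the moment at which its call begins: read the wrist's pose just before it.
- r.hand_in(): hands the job in; it is judged then, once.
The state is a dict: "clock": time; "joints": joint angles; "joint_velocities": joint speeds; "effort": joint torques, N m; "position": TCP position; "ee_rot": TCP orientation; "wrist_force": force on the tool from outside, world axes, zero at the start; "ft_torque": the same for the moment, N m; "opening": finger opening in mm; "grasp_force": force on a finger pad.
Only numpy, scipy, OpenCV 4.12 (cv2) and the standard library are available. Lean on these libraries where they do the work, as an engineer would, in place of code of your own. Each camera call takes 0.05 s, during which the arm holds its last target. There are 200 camera calls.

## Task

The brush-soaking tank is to be aired and looked into: first close the aluminium solvent flask by taking the tapered stopper out of its wooden rest block, seating it upright in the flask's neck fully down to its flange, and letting it go. Then take the tank's sprung lid by its knob, raise it just until it is in line with the setting arm at the tank's side, without flinging it wide open, and finish while still holding it steady there (let go, it snaps shut). Leave the flask standing, do not shift the setting arm, and leave the other things where they are.

Things in the scene. Friction and masses are not known exactly. Their poses are not given: they have to be found in the camera images.
- tank: grey steel soaking tank, 150x150 mm, 85 mm high to the rim, fixed to the bench. Origin: centre of its underside on the bench; z up; its front is its -x side (towards the robot, turned by some yaw), y to its left seen from the robot. The hinge line of the lid is parallel to its y axis, 79 mm behind (+x of) the origin and 88 mm up.
- lid (a joint): angle of the sprung lid in rad, 0 = shut, grows as its front edge rises (to 1.3). A spring pulls it shut at all times: moving the knob along its arc takes about 4 N when shut, 6 to 7 N at 0.8 rad. Lid: 6 mm grey plate 156x154 mm, hinged at its far edge.
- lid_hinge (a point): centre of the lid's hinge line; axes turn with the lid (x from the front edge to the hinge along the plate, y along the hinge to the left, z out of its upper face).
- lid_knob (a point): centre of the round black knob on the lid near its front edge: head 28 mm diameter, 25 mm tall, on a 12 mm stem. In the lid's frame it lies 130 mm in front of the hinge and 35 mm above it (32 mm above the lid's upper face); lid shut: 123 mm above the bench. It can turn between the finger pads as the lid rises, so the tool may stay vertical.
- lid_tongue (a point): small steel tongue at the left side of the lid near the front edge, 150 mm from the hinge; it meets the setting arm's tip side by side when the lid is at the marked angle. Axes as the lid's.
- setting_arm (a joint): marked angle in rad on the same scale as the lid's: 0 = level, lid and arm are in line when both values are equal. Held by stiff friction; between 0.35 and 0.75 at the start.
- setting_tip (a point): ball end of the setting arm, an 8 mm thick, 150 mm long steel rod with a 15 mm ball that pivots on the lid's hinge line 97 mm to the left of the tank's middle plane, pointing forward and up at the marked angle. Axes turn with the arm (x along the rod to the pivot).
- flask: open aluminium flask standing loose on the bench, 0.5 kg, 72 mm diameter, 120 mm high; above a sloped shoulder (70 to 95 mm up) a straight neck of 37 mm outer and 28 mm inner diameter. Origin: centre of its underside, z up.
- flask_mouth (a point): centre of the flask's mouth at the rim, 120 mm above its underside.
- stopper: tapered dark rubber stopper with a wooden grip, 69 mm tall, about 50 g. Origin: centre of its lower, narrow end; z up its axis. Plug 17 mm diameter at the end, 25 mm at 30 mm up; flange 39 mm diameter from 30 to 35 mm; round grip 22 mm diameter from 35 to 69 mm. Starts upright in the rest's hole, flange on the block. Seated in the flask, its origin is 90 mm above the flask's underside.
- rest: light wooden rest block 70x70x38 mm, fixed, with a 30 mm hole through its middle in which the stopper stands. Origin: centre of its underside.
- wax_tin: round tin, 69 mm diameter, 32 mm high: a bystander. Origin: centre of its underside.
- tape_measure: yellow tape measure, 34x70x62 mm: a bystander. Origin: centre of its underside.
- sanding_block: brown sanding block, 52x90x27 mm: a bystander. Origin: centre of its underside.
Not all that is in view belongs to the job. Leave any white look-alike of the stopper alone. What is shaped like the flask but green is not meant.

How it is judged (in metres and radians):
On the way, in this order (a step that is already met when the one before it is completed fails the run):
1. the stopper is seated in the flask's neck and let go (z of stopper in the frame of flask between 0.085 and 0.0935 m and horizontal distance between stopper and flask below 0.006 m and angle between the z axis of stopper and the z axis of flask, either way round below 0.1 rad and angle between flask's own z axis and vertical below 0.1 rad and contact force between the fingers and stopper below 0.1 N), for 0.2 s.
2. the gripper holds the lid in line with the setting arm (angle between the x axis of lid_tongue and the x axis of setting_tip, either way round below 0.08 rad and contact force between the fingers and lid above 1 N), for 0.5 s.
At the end, for the whole second after the job is handed in: The gripper still holds the lid (more than 1 N between fingers and lid), at rest, within 0.08 rad (4.5 degrees) of the setting arm; the stopper is let go and seated in the standing flask, flange within 3.5 mm of the rim, axes within 6 mm and 0.1 rad (all of step 1 and all of step 2 and velocity of joint lid between -0.05 and 0.05 rad/s); the arm keeps its last pose, push and grip.
It fails at once if the lid is flung wide open (past 1.1 rad) (value of joint lid above 1.1 rad).
It fails at once if the setting arm is shifted (tip by more than 12 mm) (distance of setting_tip from where it was at the start of the episode above 0.012 m).
It fails at once if the flask is knocked over (angle between flask's own z axis and vertical above 0.5 rad).
It fails at once if the wax tin, tape measure or sanding block is moved by more than 40 mm (distance of any of wax_tin, tape_measure, sanding_block from where it was at the start of the episode above 0.04 m).
It also fails if it takes over 64 s, if anything falls off the work surface, if the arm or the gripper's body presses on something with over 40 N, if the wrist force passes 120 N, or if a joint passes its speed limit or range.

## Working session

There is one attempt and no reset: what is moved stays moved. The work goes in short steps, Python scripts to look and compute and a tool call to move; the robot and the scene stay as the last step left them, time stands still between calls to the robot, and variables do not carry over. Pictures are saved under pics/ and viewed, at most 10 in all, crops included, and the job is handed in when it is done.

Besides the shell and the picture viewer there is one more tool, called after "Emit:" in YAML: its name, and indented under it one key for each argument. arm_command: Moves the arm, as the interface text tells. Its arguments: {"type":"object","properties":{"steps":{"type":"string"},"squeeze":{"type":"number"}},"required":["steps"]}

```bash
mkdir -p pics; ls; cat > h.py <<'E'
import numpy as np, cv2
from station import r
from scipy.spatial.transform import Rotation as R
def cam(n):
    c=r.camera(n); h=c['img'].shape[0]; c['f']=h/2/np.tan(np.radians(c['fov_y'])/2); return c
def cloud(c):
    v,u=np.mgrid[0:480,0:640]; z=c['range_z'].astype(float)
    P=np.stack([(u-c['cx'])/c['f']*z,-(v-c['cy'])/c['f']*z,-z,np.ones_like(z)],-1)
    W=P@np.linalg.inv(c['view']).T; W=W[...,:3]; W[z==0]=np.nan; return W
def save(n,img): cv2.imwrite('pics/'+n,img[...,::-1])
E
python3 - <<'E'
from h import *
s=r.get_state(); print({k:np.round(v,3) for k,v in s.items()})
ims=[]
for n in['scene','side']:
    c=cam(n); np.savez(n+'.npz',img=c['img'],W=cloud(c),view=c['view'],f=c['f'],cx=c['cx'],cy=c['cy']); save(n+'0.png',c['img']); print(n,[k for k in c],c['fov_y'],np.round(np.linalg.inv(c['view'])[:3,3]),np.mean(c['range_z']>0))
E
```

```text
pics
{'clock': np.float64(0.0), 'joints': array([-1.426,  0.151,  1.438,  0.   ,  1.554, -0.134]), 'joint_velocities': array([-0.001, -0.001,  0.001, -0.   , -0.001,  0.001]), 'effort': array([-2.0000e-03, -7.1304e+01, -5.7088e+01, -0.0000e+00,  9.0000e-03,
        0.0000e+00]), 'position': array([ 158.183, -552.587,  252.696]), 'ee_rot': array([-3.11 , -0.436,  0.   ]), 'wrist_force': array([-0.715,  0.049, -0.314]), 'ft_torque': array([ 0.011, -0.037, -0.041]), 'grasp_force': np.float64(0.0), 'opening': np.float64(84.989)}
scene ['img', 'range_z', 'fov_y', 'cx', 'cy', 'view', 'f'] 49.27505822666016 [-248.  719. 1127.] 0.9645865885416667
side ['img', 'range_z', 'fov_y', 'cx', 'cy', 'view', 'f'] 50.18858964465478 [  334. -1036.   589.] 0.957099609375
```

View pics/scene0.png

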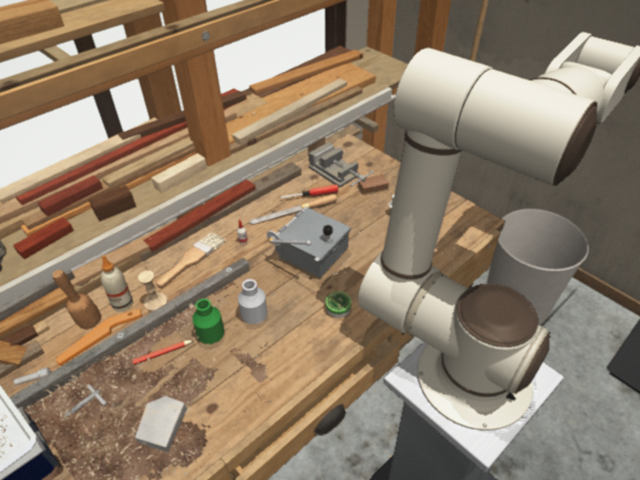

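View pics/side0.png

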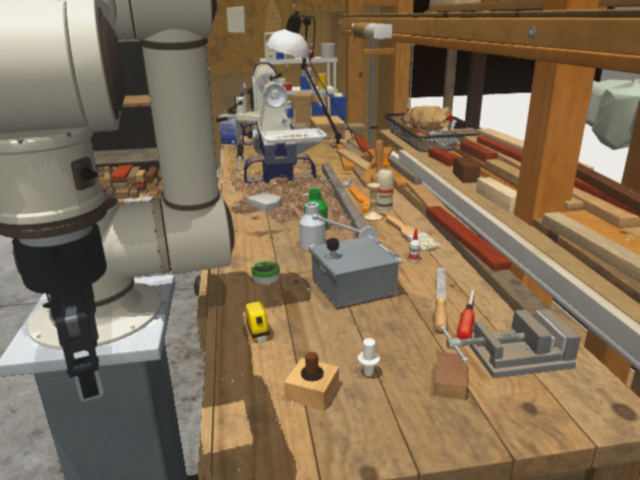

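The scene view shows the tank at about (312,240) with its knob at (328,230), the aluminium flask at (252,302) and a green look-alike at (208,322). In the side view, the rest with the dark stopper is at (312,375). The white look-alike at (369,357) is not the one meant. The dark-plug, wood-grip stopper standing in the block is, and the grey flask is the one to use.

```bash
python3 - <<'E'
from h import *
S=np.load('side.npz');C=np.load('scene.npz')
def reg(D,u0,u1,v0,v1): 
    return D['W'][v0:v1,u0:u1].reshape(-1,3), D['img'][v0:v1,u0:u1].reshape(-1,3).astype(int)
# rest/stopper in side
P,I=reg(S,275,350,340,415)
def pr(n,Q): 
    print(n,len(Q),'med',np.round(np.nanmedian(Q,0),1),'min',np.round(np.nanpercentile(Q,3,0),1),'max',np.round(np.nanpercentile(Q,97,0),1))
pr('resttop',P[(abs(P[:,2]-38)<3)]); pr('stop>45',P[P[:,2]>46]); pr('stop>64',P[P[:,2]>65])
t=P[(abs(P[:,2]-38)<4)][:,:2].astype(np.float32); print('rest rect',cv2.minAreaRect(t[~np.isnan(t[:,0])]))
# circle fit w/ fixed radius for visible surface
from scipy.optimize import least_squares
def circ(Q,rad):
    Q=Q[~np.isnan(Q[:,0])]; f=lambda p:np.hypot(Q[:,0]-p[0],Q[:,1]-p[1])-rad
    s=least_squares(f,np.median(Q,0)[:2],loss='soft_l1'); return np.round(s.x,1),np.round(np.sqrt(np.median(s.fun**2)),2)
print('grip circ',circ(P[(P[:,2]>46)&(P[:,2]<68)],11))
for n,D,b in[('scene',C,(230,275,272,328)),('side',S,(296,328,198,250))]:
    P,I=reg(D,*b); g=(np.ptp(I,1)<40)
    body=P[g&(P[:,2]>15)&(P[:,2]<65)]; neck=P[g&(P[:,2]>98)&(P[:,2]<117)]; top=P[g&(abs(P[:,2]-120)<2.5)]
    pr(n+' flask top',top)
    if len(body)>10: print('body',circ(body,36),len(body))
    if len(neck)>5: print('neck',circ(neck,18.5),len(neck))
for n,D,b in[('scene',C,(318,338,220,242)),('side',S,(322,344,234,260))]:
    P,I=reg(D,*b); k=(I.max(1)<70)&(P[:,2]>105); pr(n+' knob',P[k]); print(circ(P[k&(P[:,2]<133)],14))
for n,D,b in[('scene',C,(260,360,195,285)),('side',S,(300,405,230,310))]:
    P,I=reg(D,*b); l=abs(P[:,2]-91)<3; pr(n+' lid',P[l]); t=P[l][:,:2].astype(np.float32); print(cv2.minAreaRect(t))
save('crop.png',np.hstack([cv2.resize(S['img'][330:420,270:400],(400,277)),cv2.resize(C['img'][195:335,180:380],(396,277))]))
E
```

```text
resttop 833 med [ 422.4 -354.4   38.4] min [ 384.7 -384.3   36. ] max [ 464.  -308.8   40.4]
stop>45 278 med [ 424.  -350.7   66.9] min [ 414.3 -354.6   47.2] max [ 435.4 -338.3   78.8]
stop>64 153 med [ 424.2 -349.3   75.8] min [ 414.7 -354.6   65.7] max [ 433.9 -336.2   78.9]
rest rect ((424.8597106933594, -343.4787902832031), (74.23794555664062, 71.05117797851562), 58.87401580810547)
grip circ (array([ 425. , -342.6]), np.float64(0.45))
scene flask top 50 med [517.1 268.8 119.9] min [500.8 250.8 118. ] max [533.8 284.6 122.2]
body (array([520.4, 268. ]), np.float64(1.25)) 376
neck (array([517.4, 269.2]), np.float64(2.14)) 125
side flask top 30 med [513.7 258.7 120. ] min [501.9 -14.8 118. ] max [533.9 282.  121.5]
body (array([518.8, 268.8]), np.float64(1.49)) 452
neck (array([518.4, 267.8]), np.float64(1.83)) 107
scene knob 68 med [519.3  -4.  131.8] min [510.  -15.4 118.9] max [530.7   3.1 137.4]
(array([524.2, -12.2]), np.float64(1.74))
side knob 116 med [521.6 -22.3 127.4] min [510.6 -27.8 113.8] max [532.7 -12.4 135.5]
(array([523. , -10.8]), np.float64(1.25))
scene lid 1577 med [574.7   5.7  90.9] min [491.9 -76.   88.3] max [652.2  76.9  93.7]
((581.3701782226562, 12.874809265136719), (184.25543212890625, 181.10031127929688), 10.951921463012695)
side lid 2035 med [578.1 -15.2  91.4] min [494.4 -82.2  89.1] max [652.8  79.2  93.4]
((583.748779296875, 4.4732666015625), (185.981201171875, 167.4271697998047), 11.424979209899902)
```

View pics/crop.png

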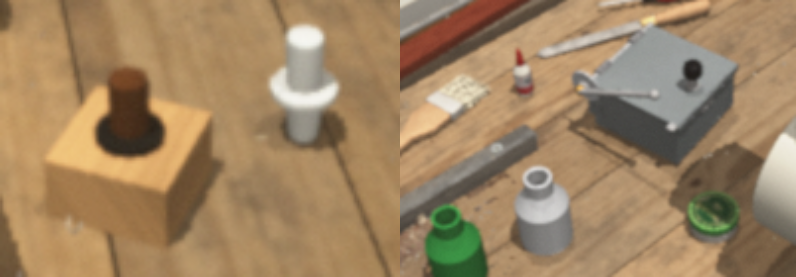

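The crop confirms it: left, the dark stopper with a brown grip stands in the wooden block at crop (128,110), and the white one stands free at (303,85). Right, the grey open flask is at (543,210), with the green one beside it at (455,240). The setting arm's ball is at (655,93), in front of the knob at (692,70).

```bash
cat >> h.py <<'E'
def delta(t, yaw=None, s=None):
    """units from current pose to target xyz (tool down), yaw = wanted heading of tool x (rad)"""
    s=s or r.get_state(); Rm=R.from_rotvec(s['ee_rot']); d=Rm.inv().apply(np.array(t,float)-s['position'])/40
    q=np.zeros(3)
    if yaw is not None:
        Rt=R.from_euler('z',yaw)*R.from_euler('x',np.pi); q=np.degrees((Rm.inv()*Rt).as_rotvec())/5
    return np.round(np.r_[q,d],2)
E
python3 - <<'E'
from h import *
print('to stopper high',delta([425,-342.6,150])); print('low',delta([425,-342.6,71]),'upright',delta([425,-342.6,71],0.279))
for n,b in[('scene',(260,360,195,285)),('side',(300,405,230,310))]:
    D=np.load(n+'.npz');W=D['W']; m=np.zeros((480,640),np.uint8); sl=np.s_[b[2]:b[3],b[0]:b[1]]
    m[sl]=(abs(W[sl][...,2]-91)<4.5); m=cv2.morphologyEx(m,cv2.MORPH_OPEN,np.ones((3,3))); 
    k,l,st,ce=cv2.connectedComponentsWithStats(m); j=1+np.argmax(st[1:,4]); Q=W[l==j][:,:2].astype(np.float32)
    rc=cv2.minAreaRect(Q); print(n,len(Q),rc)
    # setting arm: points above lid, grey, not knob
    P=W[sl].reshape(-1,3); I=D['img'][sl].reshape(-1,3); uv=np.stack(np.meshgrid(np.arange(b[0],b[1]),np.arange(b[2],b[3])),-1).reshape(-1,2)
    k=(P[:,2]>100)&(P[:,2]<230)&(np.hypot(P[:,0]-523,P[:,1]+11)>28)
    for p,q,c in list(zip(uv[k],P[k],I[k]))[::6]: print(p,np.round(q),c)
E
```

```text
to stopper high [ 0.    0.    0.    7.86 -3.21  2.57]
low [ 0.    0.    0.    7.86 -3.21  4.55] upright [-0.01 -0.   -0.    7.86 -3.21  4.55]
scene 1697 ((575.3219604492188, 3.2115020751953125), (168.5432586669922, 163.14259338378906), 10.576763153076172)
[269 231] [650. 100. 106.] [156 148 142]
[270 232] [643. 102. 108.] [122 121 120]
[270 233] [643. 102. 105.] [106 104 104]
[276 233] [620.  98. 118.] [202 189 176]
[275 234] [625.  98. 111.] [157 154 150]
[276 235] [625.  95. 104.] [152 151 149]
[277 236] [618.  97. 107.] [141 141 138]
[279 238] [613.  94. 101.] [143 143 141]
[280 240] [594. 105. 113.] [152 150 147]
[277 241] [607. 107. 102.] [147 143 139]
[283 241] [582. 104. 118.] [157 155 151]
[289 241] [565.  96. 124.] [166 163 159]
[295 241] [546.  91. 134.] [178 176 171]
[301 241] [524.  88. 148.] [169 167 165]
[308 241] [497.  86. 165.] [207 203 199]
[279 242] [597. 107. 105.] [113 111 108]
[285 242] [575. 103. 118.] [125 122 118]
[291 242] [555.  97. 128.] [142 138 136]
[297 242] [535.  93. 140.] [150 147 143]
[303 242] [515.  89. 151.] [159 155 152]
[309 242] [495.  85. 162.] [200 196 192]
[285 243] [574. 104. 116.] [86 82 80]
[291 243] [554.  99. 127.] [120 120 116]
[297 243] [537.  91. 133.] [125 124 121]
[303 243] [513.  90. 150.] [127 125 123]
[309 243] [494.  86. 160.] [171 169 164]
[306 244] [503.  89. 153.] [126 124 123]
[307 245] [497.  90. 154.] [132 133 131]
side 2109 ((576.5634765625, 2.3739700317382812), (169.39910888671875, 165.66180419921875), 12.117297172546387)
[351 230] [591. 100. 105.] [124 111  98]
[357 230] [606. 101. 104.] [154 150 146]
[364 230] [622.  94. 105.] [140 141 142]
[370 230] [639.  99. 102.] [135 136 137]
[360 231] [614. 101. 100.] [162 160 158]
[366 231] [628.  96. 101.] [134 134 135]
[363 232] [618.  88. 103.] [133 134 135]
```

Emit:
arm_command:
  steps: "0 0 0 7.86 -3.21 2.0 60;0 0 0 7.86 -3.21 2.0 60;0 0 0 7.86 -3.21 2.0 60;0 0 0 7.86 -3.21 2.0 60;0 0 0 7.86 -3.21 2.0 60;0 0 0 7.86 -3.21 2.0 60;0 0 0 7.86 -3.21 2.0 60;0 0 0 7.86 -3.21 2.0 60"
  squeeze: 40

```text
clock: 0.77
position: [414.4, -350.5, 176.3]
ee_rot: [-3.111, -0.436, 0.0]
wrist_force: [0.7, -1.4, -0.3]
opening: 60.2
grasp_force: 0.0
```

Emit:
arm_command:
  steps: "0 0 0 0.1 -0.1 0 60;0 0 0 0.1 -0.1 0 60;0 0 0 0.1 -0.1 0 60"

```text
clock: 1.02
position: [416.0, -347.1, 176.7]
ee_rot: [-3.111, -0.438, 0.001]
wrist_force: [-0.6, -0.2, 0.1]
opening: 60.2
grasp_force: 0.0
```

```bash
python3 - <<'E'
from h import *
s=r.get_state(); print(s['position'])
print(delta([425,-342.6,71]))
c=r.camera('wrist'); print({k:v for k,v in c.items() if k not in('img','range_z')}); save('w1.png',c['img'])
f=240/np.tan(np.radians(c['fov_y'])/2)
v,u=np.mgrid[0:480,0:640]; x=(u-c['cx']);y=(v-c['cy']); rr=np.hypot(x,y)+1e-9; th=rr/f; z=c['range_z'].astype(float); k=np.tan(th)/rr
P=np.stack([x*k*z,-y*k*z,-z,np.ones_like(z)],-1)@c['tool_from_camera'].T
W=R.from_rotvec(s['ee_rot']).apply(P[...,:3].reshape(-1,3))+s['position']
for lo,hi in((70,85),(40,46),(35,40)):
    m=(z.ravel()>0)&(th.ravel()<1.3)&(W[:,2]>lo)&(W[:,2]<hi)&(np.hypot(W[:,0]-425,W[:,1]+342)<60); Q=W[m]
    print(lo,hi,len(Q),np.round(np.median(Q,0),1),np.round(np.percentile(Q,[2,98],0),1).tolist())
E
```

```text
[ 415.97815421 -347.08103323  176.71920657]
[ 0.    0.    0.    0.25 -0.04  2.64]
{'fov_y': 65.70646984690485, 'cx': 315.6076313069719, 'cy': 241.07861016253693, 'tool_from_camera': array([[-6.78408122e-04,  9.46236209e-01,  3.23475775e-01,
         8.37915950e+01],
       [ 9.99999760e-01,  6.87366551e-04,  8.65500352e-05,
        -9.08624726e-01],
       [-1.40449651e-04,  3.23475756e-01, -9.46236448e-01,
        -1.20932991e+02],
       [ 0.00000000e+00,  0.00000000e+00,  0.00000000e+00,
         1.00000000e+00]])}
70 85 922 [ 428.4 -341.6   77. ] [[418.2, -351.6, 71.6], [437.4, -332.1, 78.6]]
40 46 1171 [ 434.7 -337.5   43.3] [[412.5, -360.3, 40.1], [446.1, -323.4, 44.7]]
35 40 6578 [ 430.7 -340.4   38.3] [[387.3, -382.2, 36.9], [467.5, -301.8, 39.6]]
```

View pics/w1.png

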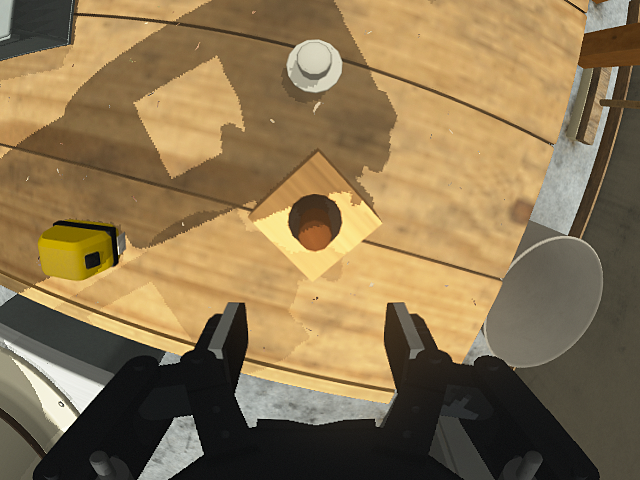

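The wrist view shows the stopper's top at (314,235) in the block, centred between the fingers. The white look-alike at (314,62) is well clear of them.

Emit:
arm_command:
  steps: "0 0 0 0.3 -0.04 0.6 60;0 0 0 0.3 -0.04 1.4 60;0 0 0 0.3 -0.04 2.1 60;0 0 0 0.3 -0.04 2.64 60;0 0 0 0.3 -0.04 2.64 60;0 0 0 0.3 -0.04 2.64 60;0 0 0 0.3 -0.04 2.64 15;0 0 0 0.3 -0.04 2.64 15"

```text
clock: 1.73
position: [427.4, -343.4, 73.1]
ee_rot: [3.109, 0.435, 0.002]
wrist_force: [0.1, 0.7, -0.8]
opening: 36.6
grasp_force: 0.0
```

Emit:
arm_command:
  steps: "0 0 0 0 0 0 15;0 0 0 0 0 0 15;0 0 0 0 0 0 15;0 0 0 0 0 0 15;0 0 0 0 0 0 15;0 0 0 0 0 0 15"

```text
clock: 2.23
position: [427.4, -343.0, 72.8]
ee_rot: [3.109, 0.436, 0.002]
wrist_force: [-3.2, -0.2, 7.7]
opening: 20.7
grasp_force: 38.8
```

Emit:
arm_command:
  steps: "0 0 0 0 0 -0.5 15;0 0 0 0 0 -1.3 15;0 0 0 0 0 -2.2 15;0 0 0 0 0 -3.2 15;0 0 0 0 0 -4.2 15;0 0 0 0 0 -5.2 15;0 0 0 0 0 -6 15;0 0 0 0 0 -6 15"

```text
clock: 2.9
position: [427.8, -343.1, 319.1]
ee_rot: [3.103, 0.436, 0.009]
wrist_force: [0.5, -0.7, -0.4]
opening: 20.6
grasp_force: 39.3
```

```bash
python3 - <<'E'
from h import *
s=r.get_state();print(s['position'],s['opening'],s['grasp_force']); print(delta([518.3,268.5,290],0.21),delta([518.3,268.5,290]))
c=cam('side'); W=cloud(c); p=s['position']
m=(np.hypot(W[...,0]-p[0],W[...,1]-p[1])<30)&(W[...,2]>p[2]-75)&(W[...,2]<p[2]-20)
v,u=np.where(m); Q=W[m]; print(len(Q), Q[:,2].min())
for a in range(-70,-20,6):
    q=Q[(Q[:,2]-p[2]>a)&(Q[:,2]-p[2]<a+6)]
    if len(q): print(a,len(q),np.round(q[:,:2].mean(0)-p[:2],1),np.round(np.ptp(q[:,0]),1))
I=c['img']; save('lift.png',cv2.resize(I[max(v.min()-40,0):v.max()+30,u.min()-50:u.max()+50],None,fx=4,fy=4))
E
```

```text
[ 427.79001913 -343.09261473  319.12019338] 20.579965290294588 39.27978336811066
[  0.1   -0.06   0.79   6.38 -14.08   0.63] [  0.     0.     0.     6.38 -14.08   0.63]
437 254.35482670962745
-70 1 [-8.4 -3.6] 0.0
-64 40 [-2.5 -7.1] 18.0
-58 42 [-2.7 -7.9] 18.6
-52 45 [-2.9 -8.6] 19.1
-46 55 [-3.  -8.9] 22.3
-40 15 [ -3.2 -10.9] 19.1
-34 189 [ -3.5 -10.1] 37.3
-28 34 [-5.3 -8.3] 20.3
-22 16 [ -2.1 -10.8] 23.8
```

View pics/lift.png

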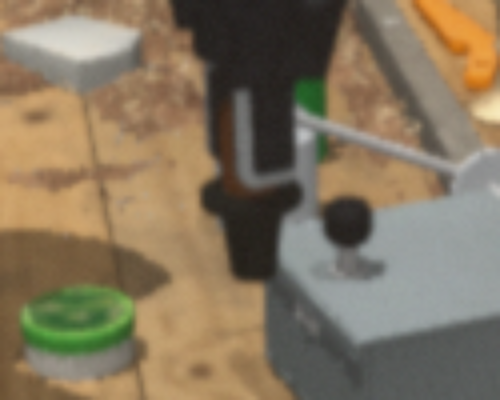

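The stopper hangs upright between the pads, with its plug's end at (252,272) of the crop.

Emit:
arm_command:
  steps: "0 0 0 3.2 -7 0 15;0 0 0 3.2 -7 0 15;0 0 0 3.2 -7 0 15;0 0 0 3.2 -7 0 15;0 0 0 3.2 -7 0 15;0 0 0 3.2 -7 0 15;0 0 0 3.2 -7 0 15;0 0 0 3.2 -7 0 15"

```text
clock: 3.62
position: [472.7, -33.8, 311.0]
ee_rot: [-3.109, -0.44, -0.0]
wrist_force: [0.3, -1.8, -0.8]
opening: 21.0
grasp_force: 39.5
```

```bash
python3 - <<'E'
from h import *
s=r.get_state();print(s['position'],s['joints']); print(delta([440,268.5,270],0.21))
E
```

```text
[472.73130317 -33.81306288 311.02348762] [-2.34954857e-01 -7.56877875e-02  1.55646451e+00  1.22753910e-03
  1.66117388e+00  1.05463862e+00]
[-0.01 -0.    0.82  1.31 -7.49  1.04]
```

Emit:
arm_command:
  steps: "0 0 0.82 1.5 -7.49 0.8 15;0 0 0.82 1.5 -7.49 0.8 15;0 0 0.82 1.5 -7.49 0.8 15;0 0 0.82 1.5 -7.49 0.8 15;0 0 0.82 1.5 -7.49 0.8 15;0 0 0.82 1.5 -7.49 0.8 15;0 0 0.82 1.5 -7.49 0.8 15;0 0 0.82 1.5 -7.49 0.8 15"

```text
clock: 4.28
position: [446.8, 270.6, 278.0]
ee_rot: [-3.124, -0.329, 0.002]
wrist_force: [-0.2, 0.2, -1.1]
opening: 20.7
grasp_force: 39.6
```

Emit:
arm_command:
  steps: "0 0 0 0 0 0 15;0 0 0 0 0 0 15;0 0 0 0 0 0 15"

```text
clock: 4.53
position: [448.2, 266.0, 279.1]
ee_rot: [3.124, 0.325, -0.001]
wrist_force: [0.6, -0.2, -0.0]
opening: 20.4
grasp_force: 39.6
```

```bash
cat >> h.py <<'E'
from scipy.optimize import least_squares
def wcloud():
    s=r.get_state(); c=r.camera('wrist'); f=240/np.tan(np.radians(c['fov_y'])/2)
    v,u=np.mgrid[0:480,0:640]; x=(u-c['cx']);y=(v-c['cy']); rr=np.hypot(x,y)+1e-9; th=rr/f; z=c['range_z'].astype(float); k=np.tan(th)/rr
    P=np.stack([x*k*z,-y*k*z,-z,np.ones_like(z)],-1)@c['tool_from_camera'].T
    W=R.from_rotvec(s['ee_rot']).apply(P[...,:3].reshape(-1,3))+s['position']; W[(z.ravel()==0)|(th.ravel()>1.3)]=np.nan
    return s,c,W.reshape(480,640,3)
def circ(Q,rad):
    f=lambda p:np.hypot(Q[:,0]-p[0],Q[:,1]-p[1])-rad
    s=least_squares(f,np.median(Q,0)[:2],loss='soft_l1'); return np.round(s.x,1),np.round(np.sqrt(np.median(s.fun**2)),2)
E
python3 - <<'E'
from h import *
s,c,W=wcloud(); print(s['position'],s['ee_rot']); Q=W.reshape(-1,3)
near=np.hypot(Q[:,0]-518,Q[:,1]-268)<50
top=Q[near&(abs(Q[:,2]-120)<2)]; print('rim',len(top),top.min(0),top.max(0),circ(top,16.2))
n=Q[near&(Q[:,2]>98)&(Q[:,2]<117)&(np.hypot(Q[:,0]-518,Q[:,1]-268)>15)]; print('neck',len(n),circ(n,18.5))
b=Q[near&(Q[:,2]>15)&(Q[:,2]<65)]; print('body',len(b),circ(b,36))
print(delta([518.3,268.5,180],0.21)); save('w2.png',c['img'])
E
```

```text
[448.21010251 265.97852966 279.06847258] [ 3.12441398e+00  3.24888898e-01 -6.81155788e-04]
rim 784 [501.75651846 250.69355859 118.10486949] [538.47859234 286.82385688 121.96955876] (array([520.4, 268.9]), np.float64(1.1))
neck 9 (array([519.9, 275.4]), np.float64(0.48))
  return _methods._mean(a, axis=axis, dtype=dtype,
  ret = um.true_divide(
Traceback (most recent call last):
  File "h.py", line 27, in circ
    s=least_squares(f,np.median(Q,0)[:2],loss='soft_l1'); return np.round(s.x,1),np.round(np.sqrt(np.median(s.fun**2)),2)
ValueError: Initial guess is outside of provided bounds
```

Emit:
arm_command:
  steps: "0 0 0 0.9 0.15 0 15;0 0 0 1.78 0.3 0 15;0 0 0 1.78 0.3 0.7 15;0 0 0 1.78 0.3 1.4 15;0 0 0 1.78 0.3 2.1 15;0 0 0 1.78 0.3 2.1 15;0 0 0 1.78 0.3 2.1 15;0 0 0 1.78 0.3 2.1 15"

```text
clock: 5.25
position: [521.1, 269.0, 197.4]
ee_rot: [-3.124, -0.323, -0.003]
wrist_force: [-0.4, -0.7, 0.0]
opening: 20.7
grasp_force: 39.6
```

```bash
python3 - <<'E'
from h import *
s=r.get_state(); print(s['position'],s['ee_rot'],delta([520.5,268.8,160]))
c=cam('side');W=cloud(c);Q=W.reshape(-1,3);Q=Q[(np.hypot(Q[:,0]-519,Q[:,1]-268)<30)]
for lo,hi in((100,117),(132,158)):
    q=Q[(Q[:,2]>lo)&(Q[:,2]<hi)]; print(lo,len(q),np.round([q[:,0].min(),q[:,0].max(),*np.median(q,0)],1))
I=c['img']; save('over.png',cv2.resize(I[170:255,270:370],None,fx=6,fy=6))
E
```

```text
[521.1476635 269.0334942 197.4245508] [-3.12428515 -0.32349846 -0.00328786] [ 0.    0.    0.   -0.02  0.    0.94]
100 98 [499.6 534.7 516.6 254.5 110.3]
132 60 [508.5 528.6 516.7 260.9 146.1]
```

View pics/over.png

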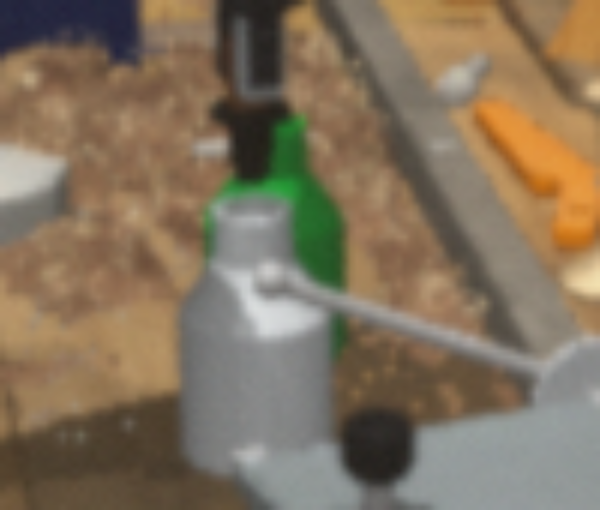

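The plug, at crop column 251, stands right over the neck's centre at 252, so I can lower it.

Emit:
arm_command:
  steps: "0 0 0 -0.01 0 0.2 15;0 0 0 -0.01 0 0.4 15;0 0 0 -0.01 0 0.55 15;0 0 0 -0.01 0 0.7 15;0 0 0 -0.01 0 0.83 15;0 0 0 -0.01 0 0.93 15;0 0 0 -0.01 0 1.0 15;0 0 0 -0.01 0 1.0 15"

```text
clock: 5.97
position: [520.1, 269.4, 155.0]
ee_rot: [-3.125, -0.325, 0.0]
wrist_force: [-0.3, 1.4, -0.6]
opening: 20.6
grasp_force: 39.7
```

Emit:
arm_command:
  steps: "0 0 0 0 0 0.03 15;0 0 0 0 0 0.06 15;0 0 0 0 0 0.06 15"

```text
clock: 6.22
position: [520.5, 269.6, 154.6]
ee_rot: [-3.124, -0.325, -0.004]
wrist_force: [-4.2, -2.0, 16.2]
opening: 20.5
grasp_force: 41.4
```

Emit:
arm_command:
  steps: "0 0 0 0 0 0 40;0 0 0 0 0 0 40;0 0 0 0 0 0 40;0 0 0 0 0 0 40;0 0 0 0 0 0 40;0 0 0 0 0 -0.5 40;0 0 0 0 0 -1.2 40;0 0 0 0 0 -2 40"

```text
clock: 6.88
position: [519.5, 269.2, 232.6]
ee_rot: [3.124, 0.325, -0.004]
wrist_force: [-0.2, 0.4, -0.4]
opening: 40.0
grasp_force: 0.0
```

Emit:
arm_command:
  steps: "0 0 0 0 0 -1 45;0 0 0 0 0 -2 45;0 0 0 0 0 -2 45;0 0 0 0 0 -2 45;0 0 0 -0.5 0 -2 45;0 0 0 -1 0 -2 45;0 0 0 -1 0 -2 45;0 0 0 -1 0 -2 45"

```text
clock: 7.55
position: [480.3, 261.1, 312.3]
ee_rot: [3.125, 0.325, -0.001]
wrist_force: [-0.2, 0.1, 0.2]
opening: 44.7
grasp_force: 0.0
```

```bash
python3 - <<'E'
from h import *
s,c,W=wcloud(); print(s['position'],s['opening'],s['grasp_force']); Q=W.reshape(-1,3)
near=np.hypot(Q[:,0]-520,Q[:,1]-268)<45
for lo,hi in((155,165),(121,128),(117,121)):
    q=Q[near&(Q[:,2]>lo)&(Q[:,2]<hi)]; print(lo,len(q),np.round(np.nanpercentile(q,[2,50,98],0),1).tolist() if len(q) else '')
c=cam('side');Wd=cloud(c);Q=Wd.reshape(-1,3);Q=Q[np.hypot(Q[:,0]-519,Q[:,1]-268)<40]
print('side',Q[Q[:,2]<175][:,2].max()); 
for lo,hi in((130,155),(121,127),(98,114),(20,65)):
    q=Q[(Q[:,2]>lo)&(Q[:,2]<hi)]; print(lo,len(q),np.round([np.percentile(q[:,0],2),np.percentile(q[:,0],98)],1))
save('seat.png',cv2.resize(c['img'][170:255,270:370],None,fx=6,fy=6))
# setting arm from scene & side
cs=cam('scene')
for n,c,Wd in(('side',c,Wd),('scene',cs,cloud(cs))):
    ya=0.205; ux=np.array([np.cos(ya),np.sin(ya)]); uy=np.array([-ux[1],ux[0]]); h=np.array([651.5,17])
    d=(Wd[...,:2]-h); a=-(d@ux); l=d@uy; z=Wd[...,2]
    m=(l>82)&(l<112)&(a>15)&(a<165)&(z>92)&(z<230)
    print(n,m.sum(), 'lat',np.median(l[m]))
    A=np.stack([a[m],z[m]],1); rod=A[(A[:,0]>35)&(A[:,0]<128)]
    p=np.polyfit(rod[:,0],rod[:,1],1); print('rod fit ang',np.arctan(p[0]),'z at hinge',p[1],'n',len(rod))
    t=A[A[:,0]>122]; print('tip a,z med',np.median(t,0) if len(t) else '', np.percentile(t,[5,95],0) if len(t) else '')
E
```

```text
[480.31344854 261.0587404  312.32802525] 44.702696567073666 0.0
155 626 [[510.3, 261.1, 156.2], [520.1, 270.5, 159.1], [529.3, 280.0, 160.6]]
121 933 [[502.0, 252.6, 123.6], [525.0, 272.2, 125.2], [537.8, 288.3, 126.8]]
117 23 [[522.3, 251.4, 118.6], [535.1, 257.8, 119.7], [538.7, 266.8, 120.7]]
side 161.24912922018717
130 72 [507.2 528.4]
121 50 [500.1 535.3]
98 77 [499.9 534.4]
20 369 [483.4 552.3]
side 194 lat 92.41011367959126
rod fit ang 0.45976527303532505 z at hinge 89.0068530102564 n 128
tip a,z med [134.94610276 156.65873874] [[123.81215996 148.6134456 ]
 [142.58828876 163.210565  ]]
scene 138 lat 98.18022333759971
rod fit ang 0.47189798339839006 z at hinge 88.7615491650496 n 83
tip a,z med [137.38837949 157.11358747] [[123.87487565 132.38073229]
 [145.16933924 163.04084845]]
```

View pics/seat.png

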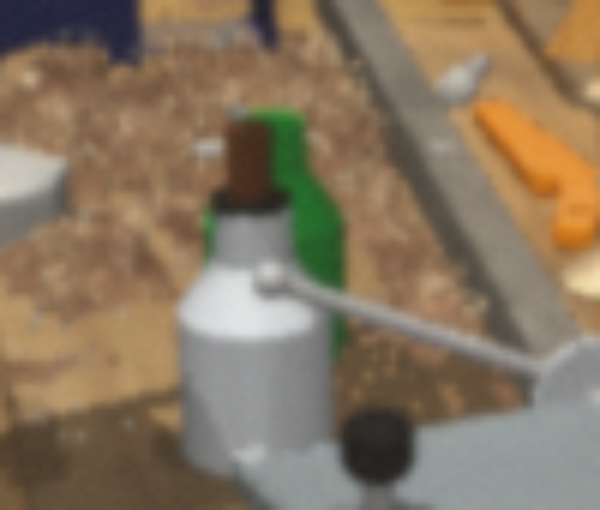

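The stopper is seated: its flange at (250,202) lies on the rim, and the flask stands upright. Next is the lid knob.

Emit:
arm_command:
  steps: "0 0 0 -0.33 6.87 1.5 60;0 0 0 -0.33 6.87 1.5 60;0 0 0 -0.33 6.87 1.5 60;0 0 0 -0.33 6.87 1.5 60;0 0 0 -0.33 6.87 1.5 60;0 0 0 -0.33 6.87 1.5 60;0 0 0 -0.33 6.87 1.5 60;0 0 0 -0.33 6.87 1.5 60"

```text
clock: 8.37
position: [525.0, -15.4, 250.7]
ee_rot: [3.125, 0.318, -0.005]
wrist_force: [0.0, 0.0, -0.2]
opening: 60.1
grasp_force: 0.0
```

Emit:
arm_command:
  steps: "0 0 0 0 0 0 60;0 0 0 0 0 0 60;0 0 0 0 0 0 60"

```text
clock: 8.62
position: [524.7, -9.7, 253.0]
ee_rot: [-3.124, -0.326, -0.0]
wrist_force: [-0.1, 0.1, -0.2]
opening: 60.0
grasp_force: 0.0
```

```bash
python3 - <<'E'
from h import *
s,c,W=wcloud(); print(s['position'],s['ee_rot']); I=c['img'].astype(int)
z=W[...,2]; near=np.hypot(W[...,0]-524,W[...,1]+10)<40
k=near&(z>125)&(z<142); q=W[k]; print('knob',len(q),np.round(np.percentile(q,[1,50,99],0),1).tolist(),circ(q[q[:,2]<132],14) if (q[:,2]<132).sum()>20 else '')
m=(abs(z-91)<4).astype(np.uint8); m=cv2.morphologyEx(m,cv2.MORPH_OPEN,np.ones((5,5))); n,l,st,ce=cv2.connectedComponentsWithStats(m); j=1+np.argmax(st[1:,4]); print('lid',cv2.minAreaRect(W[l==j][:,:2].astype(np.float32)),np.median(z[l==j]))
ya=0.205; ux=np.array([np.cos(ya),np.sin(ya)]); uy=np.array([-ux[1],ux[0]]); h=np.array([651.5,17])
d=(W[...,:2]-h); a=-(d@ux); t=d@uy
m=(t>82)&(t<112)&(a>15)&(a<165)&(z>96)&(z<230); A=np.stack([a[m],z[m],t[m]],1); rod=A[(A[:,0]>35)&(A[:,0]<125)]
p=np.polyfit(rod[:,0],rod[:,1],1); print('rod',np.arctan(p[0]),p[1],len(rod)); b=A[A[:,0]>125]; print('ball',np.percentile(b,[3,50,97],0))
save('w3.png',c['img']); print(delta([524,-10.5,126],0.205))
E
```

```text
[524.73146339  -9.67254985 253.00197981] [-3.12432485e+00 -3.26299176e-01 -2.27947245e-04]
knob 1206 [[513.7, -22.6, 125.6], [528.1, -9.9, 134.3], [539.1, 2.5, 136.4]] (array([525.1, -10.7]), np.float64(0.59))
lid ((576.4484252929688, 4.254119873046875), (164.561767578125, 164.20986938476562), 11.22744083404541) 91.22921549224853
rod 0.46298652109701866 91.93584267313112 1614
ball [[125.73100332 153.29938517  88.69287871]
 [131.29590294 160.07889631  93.45158142]
 [138.58356148 163.13758962 100.34949433]]
[-0.   -0.    0.04 -0.02  0.02  3.18]
```

View pics/w3.png

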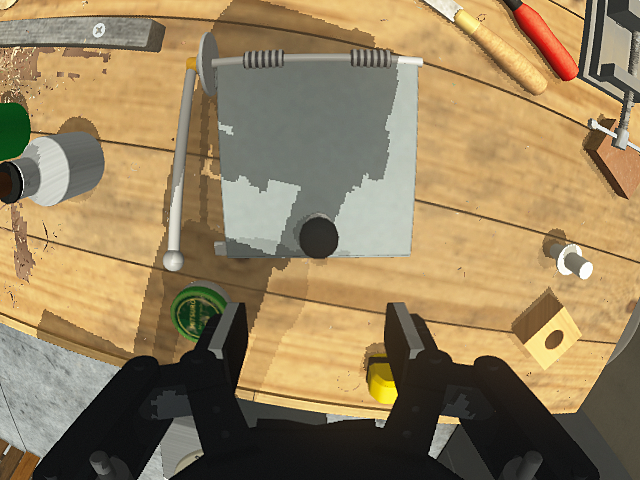

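The wrist view shows the knob at (319,237), centred between the pads, and the setting arm's ball at (173,260), clear of the left finger.

Emit:
arm_command:
  steps: "0 0 0 0.01 0.02 0.7 60;0 0 0 0.01 0.02 1.5 60;0 0 0 0.01 0.02 2.3 60;0 0 0 0.01 0.02 2.9 60;0 0 0 0.01 0.02 3.18 60;0 0 0 0.01 0.02 3.18 60;0 0 0 0.01 0.02 3.18 60;0 0 0 0.01 0.02 3.18 20"
  squeeze: 60

```text
clock: 9.33
position: [526.0, -11.0, 127.5]
ee_rot: [3.124, 0.326, 0.004]
wrist_force: [0.7, 0.5, 0.2]
opening: 49.3
grasp_force: 0.0
```

Emit:
arm_command:
  steps: "0 0 0 0 0 0 20;0 0 0 0 0 0 20;0 0 0 0 0 0 20;0 0 0 0 0 0 20;0 0 0 0 0 0 20;0 0 0 0 0 0 20"

```text
clock: 9.83
position: [525.7, -11.4, 127.0]
ee_rot: [3.124, 0.325, 0.003]
wrist_force: [-0.0, -1.8, 8.2]
opening: 25.4
grasp_force: 58.5
```

```bash
python3 - <<'E'
from h import *
s=r.get_state(); print(s['position'],s['ee_rot'],s['wrist_force'],s['opening'],s['grasp_force'])
def k(th): # knob in lid: -130 x, +35 z  -> (toward hinge, up)
    return np.array([-130*np.cos(th)+35*np.sin(th), 130*np.sin(th)+35*np.cos(th)])
for th in np.r_[np.arange(0.06,.46,.06),.44,.465]: d=(k(th)-k(0))/40; print(round(th,3),'x',round(d[0],2),'z',round(-d[1],2))
E
```

```text
[525.68665977 -11.42913428 126.98506797] [3.12408633 0.3246721  0.00312764] [-0.02383965 -1.79595819  8.21185016] 25.404705490244037 58.461686441442
0.06 x 0.06 z -0.19
0.12 x 0.13 z -0.38
0.18 x 0.21 z -0.57
0.24 x 0.3 z -0.75
0.3 x 0.4 z -0.92
0.36 x 0.52 z -1.09
0.42 x 0.64 z -1.25
0.44 x 0.68 z -1.3
0.465 x 0.74 z -1.36
```

Emit:
arm_command:
  steps: "0 0 0 0.03 0 -0.1 20;0 0 0 0.06 0 -0.19 20;0 0 0 0.1 0 -0.29 20;0 0 0 0.13 0 -0.38 20;0 0 0 0.17 0 -0.47 20;0 0 0 0.21 0 -0.57 20;0 0 0 0.21 0 -0.57 20;0 0 0 0.21 0 -0.57 20"

```text
clock: 10.5
position: [533.0, -9.8, 148.5]
ee_rot: [3.124, 0.325, -0.002]
wrist_force: [-1.5, -6.3, -5.9]
opening: 25.4
grasp_force: 59.5
```

```bash
cat >> h.py <<'E'
def lidang(names=('scene','side','wrist')):
    ya=0.2; ux=np.array([np.cos(ya),np.sin(ya)]); uy=np.array([-ux[1],ux[0]]); h=np.array([651.5,17])
    for n in names:
        if n=='wrist': s,c,W=wcloud()
        else: c=cam(n); W=cloud(c)
        d=W[...,:2]-h; a=-(d@ux); t=d@uy; z=W[...,2]
        for nm,t0,t1,a0,a1 in(('lid',-70,-32,20,135),('lidL',35,65,20,135),('arm',84,112,35,125)):
            m=(t>t0)&(t<t1)&(a>a0)&(a<a1)&(z>93)&(z<200)
            if m.sum()<40: continue
            A=np.stack([a[m],z[m]],1)
            for _ in range(3):
                p=np.polyfit(A[:,0],A[:,1],1); e=A[:,1]-np.polyval(p,A[:,0]); A=A[abs(e)<max(2.5*np.std(e),1)]
            print(n,nm,len(A),'ang %.3f z0 %.1f sd %.1f'%(np.arctan(p[0]),p[1],np.std(e)))
    return c
E
python3 - <<'E'
from h import *
s=r.get_state(); print(s['position'],s['ee_rot'],s['wrist_force'],s['opening'],s['grasp_force'])
lidang()
E
```

```text
[533.0131163   -9.76838613 148.49345331] [ 3.12439994e+00  3.24725772e-01 -1.92936188e-03] [-1.48531732 -6.25686782 -5.93716632] 25.357475887550972 59.488736456260085
scene lid 104 ang 0.442 z0 77.3 sd 31.5
scene lidL 219 ang 0.162 z0 91.2 sd 1.8
scene arm 82 ang 0.461 z0 89.8 sd 2.7
side lid 456 ang 0.605 z0 63.0 sd 27.4
side lidL 143 ang 0.162 z0 91.6 sd 0.8
side arm 44 ang 0.460 z0 88.6 sd 2.6
wrist lid 23690 ang 0.588 z0 67.0 sd 28.2
wrist lidL 18265 ang 0.581 z0 67.2 sd 28.8
wrist arm 3726 ang 0.464 z0 91.5 sd 1.6
```

Emit:
arm_command:
  steps: "0 0 0 0.06 0 -0.12 20;0 0 0 0.13 0 -0.24 20;0 0 0 0.2 0 -0.36 20;0 0 0 0.28 0 -0.48 20;0 0 0 0.37 0 -0.6 20;0 0 0 0.45 0 -0.7 20;0 0 0 0.52 0 -0.8 20;0 0 0 0.52 0 -0.8 20"

```text
clock: 11.32
position: [553.4, -5.3, 180.8]
ee_rot: [3.125, 0.325, -0.002]
wrist_force: [-7.2, -4.7, -3.7]
opening: 25.4
grasp_force: 60.0
```

Emit:
arm_command:
  steps: "0 0 0 0 0 0 20;0 0 0 0 0 0 20;0 0 0 0 0 0 20"

```text
clock: 11.57
position: [552.9, -5.4, 180.2]
ee_rot: [3.125, 0.325, -0.004]
wrist_force: [-5.9, -6.0, -4.1]
opening: 25.5
grasp_force: 59.9
```

```bash
python3 - <<'E'
from h import *
s=r.get_state(); print(s['position'],s['ee_rot'],s['wrist_force'],s['opening'],s['grasp_force'])
lidang(('scene','side'))
c=cam('side'); save('end.png',cv2.resize(c['img'][185:310,290:415],None,fx=4.5,fy=4.5))
E
```

```text
[552.85931447  -5.41801252 180.16174346] [ 3.12467725  0.32470642 -0.00372436] [-5.9479865  -6.02726894 -4.1325626 ] 25.47229936981718 59.92185520241037
scene lid 117 ang 0.443 z0 91.2 sd 1.5
scene lidL 207 ang 0.438 z0 91.2 sd 1.4
scene arm 82 ang 0.470 z0 89.0 sd 2.5
side lid 196 ang 0.441 z0 91.9 sd 0.5
side lidL 102 ang 0.441 z0 91.3 sd 0.5
side arm 67 ang 0.456 z0 89.2 sd 2.5
```

View pics/end.png

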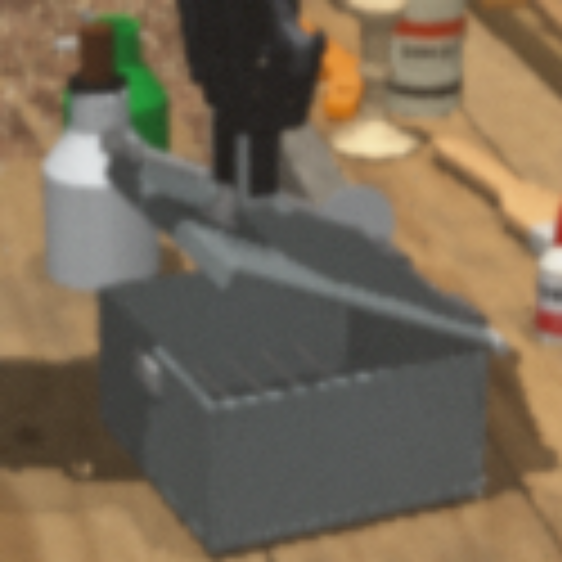

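The lid is held open, rising from (500,340) to (110,150), almost in line with the arm at 0.441 against 0.463. I'll add a small nudge and hold.

Emit:
arm_command:
  steps: "0 0 0 0.04 0 -0.05 20;0 0 0 0.04 0 -0.05 20;0 0 0 0.04 0 -0.05 20;0 0 0 0.04 0 -0.05 20;0 0 0 0.04 0 -0.05 20;0 0 0 0.04 0 -0.05 20;0 0 0 0.04 0 -0.05 20;0 0 0 0.04 0 -0.05 20"

```text
clock: 12.38
position: [554.4, -5.1, 182.1]
ee_rot: [3.125, 0.325, -0.004]
wrist_force: [-5.4, -5.4, -5.7]
opening: 25.5
grasp_force: 59.8
```

Emit:
arm_command:
  steps: "0 0 0 0 0 0 20;0 0 0 0 0 0 20;0 0 0 0 0 0 20;0 0 0 0 0 0 20;0 0 0 0 0 0 20;0 0 0 0 0 0 20;0 0 0 0 0 0 20;0 0 0 0 0 0 20"

```text
clock: 13.05
position: [554.4, -5.1, 182.0]
ee_rot: [3.125, 0.325, -0.004]
wrist_force: [-4.5, -5.4, -4.9]
opening: 25.5
grasp_force: 59.8
```

```bash
python3 - <<'E'
from h import *
lidang(('scene','side'))
s=r.get_state(); print(s['position'],s['wrist_force'],s['grasp_force'],np.abs(s['joint_velocities']).max())
print(r.hand_in())
E
```

```text
scene lid 117 ang 0.461 z0 91.5 sd 1.5
scene lidL 191 ang 0.458 z0 91.0 sd 1.2
scene arm 77 ang 0.480 z0 87.5 sd 2.5
side lid 198 ang 0.459 z0 91.9 sd 0.4
side lidL 97 ang 0.460 z0 91.1 sd 0.4
side arm 54 ang 0.472 z0 88.4 sd 1.7
[554.43028028  -5.07431586 182.03198941] [-5.78546164 -6.31397065 -6.6284468 ] 59.782403925200924 0.0004100159884719239
the job is handed in; nothing more can be done
None
```

I handed the job in at about 13 s, with no verdict returned: the stopper is seated in the aluminium flask and let go, and the lid is held steady at about 0.46 rad, within about 0.02 rad of the setting arm as measured by camera.

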